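# Dry-fit the coupler and find the full cement tin

### The job

Dry-fit the conduit joint before it is cemented: slide the short coupler over the upright conduit stub on the mock-up board until it sits fully home on the box's spout, and let go of it. Then heft the three identical tins of jointing cement in the tray to find the fullest by weight, setting the others gently back upright in the tray. Finish while still holding the fullest tin up in the gripper, upright and still, at least 15 cm clear above the bench, and leave the pliers, the cable gland and the roll of tape alone.

Things in the scene. Friction and masses are not known exactly. Their poses are not given: they have to be found in the camera images.
- conduit_coupler: short conduit coupler, an orange plastic tube open at both ends, standing upright on the bench: 30 mm outer diameter, 40 mm high, clear bore about 21.5 mm, no stop inside. Origin at the centre of its underside, z along the bore; either end may go down
- mockup: mock-up board, screwed down: plywood foot 85 x 112 x 15 mm, low panel (to 89 mm high) across it behind a light grey round conduit box. One spout of the box (25 mm in diameter) points straight up and carries the stub, the other points sideways (-y). Origin under the foot's centre, z up, the box faces -x
- stub_seat (a point): on the upright stub's axis, in the plane of the spout's rim, 100 mm above the bench: here the centre of the coupler's underside lies when it is fully home. The rim stops the coupler. z points up along the stub
- stub_top (a point): tip of the upright grey conduit stub, on its axis, 22 mm above stub_seat. The stub is 19 mm in diameter (about 1.2 mm of play all round in the coupler) with a chamfered end. Around it everything is lower than the spout's rim (panel top 11 mm below the rim, 14 mm behind the axis)
- tin_tray: low wooden tray, fixed to the bench, 85 x 225 x 24 mm high, walls and floor 5 mm, three pockets in a row along its y axis, centres at y = -73, 0, +73 mm, each 75 x 68 mm inside. Origin under its centre, z up; a tin in it has its origin 5 mm above the tray's. Neighbouring tins are some 15 mm apart: close the fingers along the tray's x axis
- tin_a: one of three closed cement tins that look the same (bare metal, pale label, black fixed cap), each in a pocket of the tray. Body 58 mm in diameter, 84 mm high; cap 37 mm in diameter, its top at 106 mm. Origin at the underside's centre, z up. 30 N of grip is ample. Hidden contents differ anew at every start: the fullest is about 0.4 kg in all, at least 0.15 kg more than either other
- tin_b: another of three closed cement tins that look the same (bare metal, pale label, black fixed cap), each in a pocket of the tray. Body 58 mm in diameter, 84 mm high; cap 37 mm in diameter, its top at 106 mm. Origin at the underside's centre, z up. 30 N of grip is ample. Hidden contents differ anew at every start: the fullest is about 0.4 kg in all, at least 0.15 kg more than either other
- tin_c: the third of three closed cement tins that look the same (bare metal, pale label, black fixed cap), each in a pocket of the tray. Body 58 mm in diameter, 84 mm high; cap 37 mm in diameter, its top at 106 mm. Origin at the underside's centre, z up. 30 N of grip is ample. Hidden contents differ anew at every start: the fullest is about 0.4 kg in all, at least 0.15 kg more than either other
- cable_gland: small black cable gland standing on the bench, about 22 mm across and 39 mm high; bystander. Origin under its centre
- pliers: combination pliers with blue handles lying on the bench, 60 x 166 x 14 mm; bystander. Origin under the centre
- tape_roll: roll of black insulating tape lying flat on the bench, 58 mm in diameter, 19 mm high; bystander. Origin under its centre

How it is judged:
By the outcome, as a careful person would: the job done as asked, in the order asked, and still so for the second after the job is handed in, while the arm keeps its last pose, push and grip.
It also fails if it takes over 72 s, if anything falls off the work surface, if the arm or the gripper's body presses on something with over 40 N, if the wrist force passes 120 N, or if a joint passes its speed limit or range.

### The arm

A 6-joint arm with a two-finger parallel gripper is mounted at the origin on a cart in front of the work surface, level with it; the furniture and walls round the work are solid. World frame = base frame: x ahead of the robot, y to its left, z up, the work surface at z = 0. Lengths are in m, angles in rad, forces in N, time in s.
With the tool pointing down it reaches from about 0.25 to 0.775 m from the base axis. Payload 4 kg.
Tool frame: the origin (TCP) lies on the centre line of the jaws, within the pads' length; the fingertips stand 22 mm ahead of it and the grasp point (between the pads) lies 3 mm ahead of it; z points along the fingers, y is the line along which they close (so a half turn about z gives the same grasp; the last joint's range is limited). The gripper opens to 85 mm and grips with 20 to 120 N. Pads are 22 mm wide; open, the fingers measure 114 mm over their backs; the gripper's body (76 mm by 85 mm) begins 54 mm behind the grasp point. The pads swing forward as they close: fully open they stand 13 mm farther back than shut.
Start: joints at [1.052, 0.087, 1.371, -0, 1.684, -0.103], TCP at [0.222, 0.503, 0.253] pointing down, gripper open.
Joint ranges: [-3.1, 3.1], [-0.76, 2.03], [0.27, 2.55], [-1.08, 4.22], [0.17, 2.65], [-2.57, 2.57]. Speed limits (rad/s): [2.79, 2.79, 3.14, 3.14, 3.14, 3.14].

### API

Orientations are given as a unit quaternion [x, y, z, w].
In Python, from station import bot, eyes, order gives the robot as it stands.
- The arm moves only by the tool play_rows, never from a script. Its argument "targets" is a list of rows, each an object with "dp": the shift along the tool's x, y, z in cm, a list of three; "rot": the turn, a rotation vector about the tool's x, y, z in units of 6 degrees (1.0 is 6 degrees), a list of three. A call has 1 to 8 rows; each row shifts and turns the commanded pose from where the row before left it, along the tool's axes as they then stand; what a row does not reach is not made up. A row lasts 1/10 s, in which the tool goes at most 50 mm and 8.59 degrees, less where a joint would pass 70% of its speed; a pose out of reach is approached as far as the arm can. A call is refused whole if a number of a shift passes 5 or a number of a turn 1, either way. A call with a gripper value outside its range is refused whole. "fingers" is the opening, from 0 (shut) to 1 (fully open), set as the call begins (left out, the last holds). The fingers move at their own pace and stop on an object; "force" is the grip in N (left out, the last holds). Time passes only in rows, so rows that do not move let the fingers close. It gives the time, the measured TCP pose, the force, the opening and the grip force at its end, in the units of the state.
- bot.get_obs(): the state, without advancing time (a new reading comes with each control period).
- eyes.read_camera(name): name is "side" or "top" or "wrist"; returns (picture, depth): 480x640x3 uint8, red, green, blue; 480x640 float32, m along the optical axis (not along the pixel's ray), 0 where there is no reading.
- eyes.camera_info(name): a dict with "fx", "fy", "cx", "cy" (pixels), "dist" ([k1, k2, p1, p2, k3] as OpenCV has them; the pictures are not rectified), "T" (4x4, takes a point from camera to world coordinates). Camera axes: x right, y up, looking along -z (the intrinsics and any distortion apply to the point x, -y, -z); pixel columns grow to the right and rows downward; lengths in m; the calibration is good to about 2 mm. A picture is of the moment at which its call begins: read the wrist's pose just before it. camera_info takes no time and is no camera call; for the wrist camera it gives the pose at the moment of the call.
- order.job_done(): hands the job in; it is judged then, once.
Trained networks look in the newest picture that a camera, given by its name, has taken for a name from the list of things; names that differ only in an ending like _2 or _b are one class to them, and where a whole thing is asked for, a point or a joint stands for the part that bears it (a point fixed in the world has none). Each returns a list of dicts, best first, with "conf" (0 to 1); they miss things now and then, are a little off and sometimes report something else, mostly with a low value. They report only what shows in the picture. A call takes as long as a camera call.
- eyes.find_in(camera, thing): "centre" ([column, row] in pixels, amid what is visible of it).
- eyes.masks_of(camera, thing): "pixels" (480x640 bool, what is visible of it) and "centre" ([column, row] in pixels, amid what is visible of it).
- eyes.pinpoint(camera, thing): "centre" ([column, row] in pixels: a listed point, or the origin of a listed thing).
The state is a dict: "clock": time; "q": joint angles; "qvel": joint speeds; "effort": joint torques, N m; "position": TCP position; "tcp_rot": TCP orientation; "ft_force": force on the tool from outside, world axes, zero at the start; "moment": the same for the moment, N m; "opening": opening from 0.0 (shut) to 1.0 (fully open); "grasp_force": force on a finger pad.
Only numpy, scipy, OpenCV 4.12 (cv2) and the standard library are available. Lean on these libraries where they do the work, as an engineer would, in place of code of your own. Each camera call takes 0.05 s, during which the arm holds its last target. There are 200 camera calls.

## Working session

There is one attempt and no reset: what is moved stays moved. The work goes in short steps, Python scripts to look and compute and a tool call to move; the robot and the scene stay as the last step left them, time stands still between calls to the robot, and variables do not carry over. Pictures are saved under pics/ and viewed, at most 10 in all, crops included, and the job is handed in when it is done.

Besides the shell and the picture viewer there is one more tool, called after "Call:" in YAML: its name, and indented under it one key for each argument. play_rows: Moves the arm, as the interface text tells. Its arguments: {"type":"object","properties":{"targets":{"type":"array"},"fingers":{"type":"number"},"force":{"type":"number"}},"required":["targets"]}

```bash
mkdir -p pics; cat > h.py <<'E'
import numpy as np, cv2
from station import bot, eyes, order
from scipy.spatial.transform import Rotation as R
def ray(info,uv):
    K=np.array([[info['fx'],0,info['cx']],[0,info['fy'],info['cy']],[0,0,1]])
    p=cv2.undistortPoints(np.array([[uv]],float),K,np.array(info['dist']))[0,0]
    T=np.array(info['T']); return T[:3,3],T[:3,:3]@np.array([p[0],-p[1],-1.0])
def atz(info,uv,z):
    o,d=ray(info,uv); return o+d*(z-o[2])/d[2]
def tri(rays):
    A=np.zeros((3,3));b=np.zeros(3)
    for o,d in rays:
        d=d/np.linalg.norm(d);P=np.eye(3)-np.outer(d,d);A+=P;b+=P@o
    x=np.linalg.solve(A,b)
    return x,[np.linalg.norm(np.cross(x-o,d/np.linalg.norm(d))) for o,d in rays]
def cloud(info,dep,mask):
    v,u=np.nonzero(mask&(dep>0)); K=np.array([[info['fx'],0,info['cx']],[0,info['fy'],info['cy']],[0,0,1]])
    p=cv2.undistortPoints(np.stack([u,v],1).astype(float)[:,None],K,np.array(info['dist']))[:,0]
    d=dep[v,u][:,None]; T=np.array(info['T'])
    return np.hstack([p[:,:1]*d,-p[:,1:]*d,-d])@T[:3,:3].T+T[:3,3]
E
python3 - <<'E'
from h import *
np.set_printoptions(precision=4,suppress=True)
s=bot.get_obs();print(s)
ims=[]
for c in ['side','top']:
    p,d=eyes.read_camera(c);cv2.imwrite(f'pics/{c}0.png',p[:,:,::-1]);i=eyes.camera_info(c);print(c,np.array(i['T'])[:3])
    for t in ['conduit_coupler','mockup','stub_seat','stub_top','tin_tray','tin_a','cable_gland','pliers','tape_roll']:
        for r in eyes.pinpoint(c,t)[:4]: 
            u=r['centre'];print(c,t,round(r['conf'],2),np.round(u,1),atz(i,u,{'stub_seat':.1,'stub_top':.122}.get(t,0.005 if t=='tin_a' else 0)))
    for t in ['conduit_coupler','tin_a']:
        for m in eyes.masks_of(c,t)[:3]:
            P=cloud(i,d,m['pixels']);
            if len(P): print('mask',t,round(m['conf'],2),len(P),np.percentile(P,[2,50,98],axis=0).round(4).tolist())
E
```

```text
{'clock': 0.0, 'q': array([ 1.0519,  0.088 ,  1.3723, -0.    ,  1.6836, -0.1031]), 'qvel': array([ 0.0007,  0.0003,  0.    , -0.0019, -0.0003,  0.0005]), 'effort': array([ -0.0009, -35.1857, -31.3277,  -0.0004,   0.0106,  -0.    ]), 'position': array([0.2219, 0.5027, 0.2521]), 'tcp_rot': array([ 0.2064,  0.9785, -0.0011, -0.0003]), 'ft_force': array([-0.0338,  0.7131,  0.9773]), 'moment': array([ 0.0234, -0.0217,  0.0193]), 'grasp_force': 0.0, 'opening': 0.9999885362790805}
side [[-0.9993  0.0363 -0.0118  0.5237]
 [-0.0279 -0.4829  0.8753  1.0432]
 [ 0.0261  0.8749  0.4835  0.5464]]
side conduit_coupler 0.58 [381.8 254.4] [0.4314 0.0916 0.    ]
side mockup 0.74 [307.4 263.1] [0.5635 0.1315 0.    ]
side stub_seat 0.63 [311.5 213.3] [0.5577 0.1376 0.1   ]
side stub_top 0.78 [312.2 196.8] [0.5577 0.12   0.122 ]
side tin_tray 0.78 [297.2 342.4] [0.5668 0.3536 0.    ]
side tin_a 0.93 [257.  323.1] [0.6288 0.3181 0.005 ]
side tin_a 0.7 [344.4 356.9] [0.4994 0.3879 0.005 ]
side tin_a 0.6 [299.  340.4] [0.5641 0.3551 0.005 ]
side cable_gland 0.87 [390.3 330.7] [0.431  0.3178 0.    ]
side pli
[... 1030 characters left out ...]
.3] [0.6276 0.3279 0.005 ]
top tin_a 0.85 [271.9 235.3] [0.5664 0.3557 0.005 ]
top cable_gland 0.63 [286.8 298.5] [0.4288 0.3203 0.    ]
top pliers 0.65 [233.2 196.3] [0.6557 0.4462 0.    ]
mask conduit_coupler 0.6 181 [[0.4167, 0.07, -0.0028], [0.4322, 0.0867, 0.0231], [0.4473, 0.1038, 0.0416]]
mask conduit_coupler 0.19 371 [[0.4054, 0.1938, -0.0016], [0.4302, 0.2187, 0.0174], [0.456, 0.2443, 0.0214]]
mask tin_a 0.86 844 [[0.4728, 0.3599, 0.0055], [0.4974, 0.3816, 0.0909], [0.5298, 0.4147, 0.1123]]
mask tin_a 0.83 879 [[0.5372, 0.3267, 0.0039], [0.5598, 0.351, 0.0902], [0.6027, 0.3854, 0.1124]]
mask tin_a 0.81 845 [[0.6025, 0.2937, 0.0085], [0.621, 0.3188, 0.0901], [0.6569, 0.3477, 0.1123]]
```

```bash
python3 -c "
import cv2
a=cv2.imread('pics/side0.png');b=cv2.imread('pics/top0.png')
import numpy as np
cv2.imwrite('pics/both.png',cv2.resize(np.vstack([a,b]),(400*1,600)) if 0 else cv2.resize(np.hstack([a,b]),(800,300)))"
```

```text
(no output)
```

View pics/side0.png

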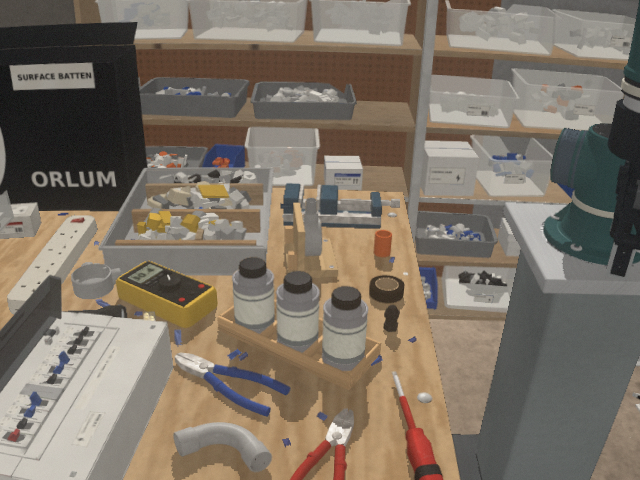

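View pics/top0.png

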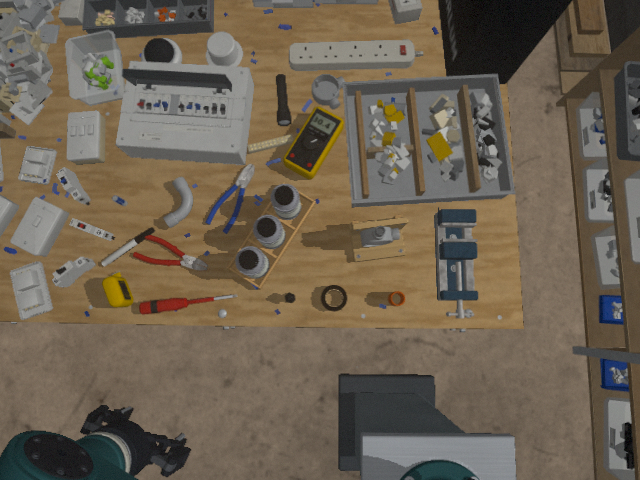

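The side view shows the coupler at (382,243), the mock-up at (310,235), the tins at (253,290), (298,310) and (345,325), the tape at (387,290) and the gland at (391,318). The top view agrees: coupler at (397,298), mock-up at (380,238), tins at (285,200), (269,230) and (251,262). Next I'll move over the coupler and look with the wrist camera.

Call:
play_rows:
  targets:
    - {"dp": [-2,-1.6,0],"rot": [0,0,0]}
    - {"dp": [-3.7,-3,0],"rot": [0,0,0]}
    - {"dp": [-3.7,-3,0],"rot": [0,0,0]}
    - {"dp": [-3.7,-3,0],"rot": [0,0,0]}
    - {"dp": [-3.7,-3,0],"rot": [0,0,0]}
    - {"dp": [-3.7,-3,0],"rot": [0,0,0]}
    - {"dp": [-3.7,-3,0],"rot": [0,0,0]}
    - {"dp": [-3.7,-3,0],"rot": [0,0,0]}

```text
clock: 2.0
position: [0.3866, 0.182, 0.2537]
tcp_rot: [0.206, 0.978, 0.0, 0.001]
ft_force: [0.5, -0.9, 0.5]
opening: 1.003
grasp_force: 0.0
```

Call:
play_rows:
  targets:
    - {"dp": [-3.7,-3,0],"rot": [0,0,0]}
    - {"dp": [-3.2,-2.6,0],"rot": [0,0,0]}
    - {"dp": [-1,-0.8,0],"rot": [0,0,0]}
    - {"dp": [0,0,0],"rot": [0,0,0]}

```text
clock: 2.4
position: [0.433, 0.092, 0.2532]
tcp_rot: [0.208, 0.978, 0.0, -0.0]
ft_force: [0.8, 0.1, -0.7]
opening: 1.002
grasp_force: 0.0
```

```bash
cat >> h.py <<'E'
def goal(p,yawdeg=None):
    """cm shift in current tool axes to reach world p; tool-z turn (units of 6deg) to get closing line at angle yaw from world x"""
    s=bot.get_obs();Rm=R.from_quat(s['tcp_rot']).as_matrix()
    out=Rm.T@(np.array(p)-s['position'])*100
    a=np.degrees(np.arctan2(Rm[1,1],Rm[0,1]))
    print('pos',s['position'].round(4),'closing line deg',round(a,2),'tool z',Rm[:,2].round(4),'shift cm',out.round(2))
    if yawdeg is not None: print('rot z',round(-(((yawdeg-a)+90)%180-90)/6,3))
E
cat > look.py <<'E'
from h import *
import sys
np.set_printoptions(precision=4,suppress=True)
c='wrist'
print(bot.get_obs()['position'])
i=eyes.camera_info(c);p,d=eyes.read_camera(c);cv2.imwrite(f'pics/{sys.argv[1]}.png',p[:,:,::-1]);print(np.array(i['T'])[:3])
for t in ['conduit_coupler','stub_seat','stub_top','tin_a']:
    for r in eyes.pinpoint(c,t)[:3]:
        u=r['centre'];print(t,round(r['conf'],2),np.round(u,1),atz(i,u,{'stub_seat':.1,'stub_top':.122}.get(t,0.005 if t=='tin_a' else 0)), [x.round(4).tolist() for x in ray(i,u)])
for m in eyes.masks_of(c,'conduit_coupler')[:2]:
    P=cloud(i,d,m['pixels'])
    if len(P):
        print('mask',round(m['conf'],2),m['centre'],np.percentile(P,[2,50,98],axis=0).round(4).tolist())
        Q=P[P[:,2]>np.percentile(P[:,2],98)-.004]
        print('top circle',cv2.minEnclosingCircle(Q[:,:2].astype(np.float32)*1000), Q[:,2].mean())
E
python3 look.py w0
```

```text
[0.433  0.092  0.2532]
[[ 0.4075 -0.8801 -0.2435  0.3714]
 [ 0.9132  0.3928  0.1082  0.1187]
 [ 0.0004 -0.2665  0.9638  0.3742]]
conduit_coupler 0.69 [317.9 207.5] [0.4325 0.0861 0.    ] [[0.3714, 0.1187, 0.3742], [0.1611, -0.0859, -0.9872]]
stub_seat 0.91 [426. 343.] [0.5601 0.131  0.1   ] [[0.3714, 0.1187, 0.3742], [0.6107, 0.0398, -0.8877]]
stub_top 0.71 [435.4 357.9] [0.561  0.1324 0.122 ] [[0.3714, 0.1187, 0.3742], [0.6586, 0.0478, -0.8765]]
stub_top 0.34 [318.5 206.7] [0.4122 0.0973 0.122 ] [[0.3714, 0.1187, 0.3742], [0.1598, -0.0835, -0.9878]]
tin_a 0.95 [599.6 220. ] [0.5662 0.3581 0.005 ] [[0.3714, 0.1187, 0.3742], [0.516, 0.6345, -0.9784]]
tin_a 0.68 [611.  153.5] [0.5018 0.3863 0.005 ] [[0.3714, 0.1187, 0.3742], [0.3635, 0.7463, -1.0295]]
tin_a 0.57 [578.3 286.5] [0.6323 0.3179 0.005 ] [[0.3714, 0.1187, 0.3742], [0.6556, 0.5009, -0.9281]]
mask 0.73 [312.6, 218.0] [[0.4172, 0.0723, 0.0], [0.4342, 0.0854, 0.0321], [0.4541, 0.1012, 0.0414]]
top circle ((432.2179870605469, 86.55762481689453), 15.248778343200684) 0.04012203707911346
```

View pics/w0.png

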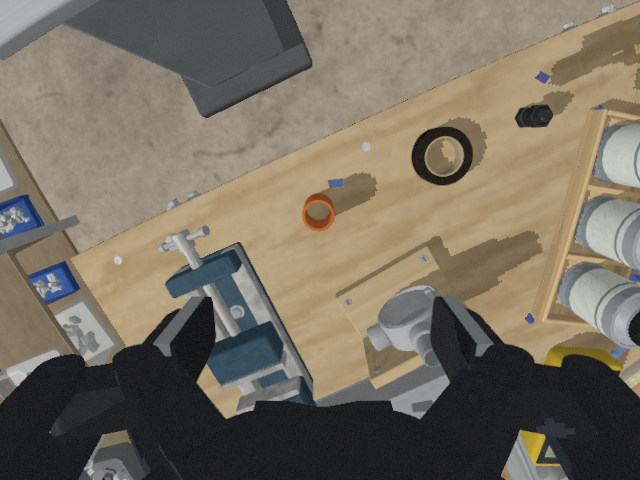

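The orange coupler is at (318,212) and the stub at about (425,345), partly behind a finger. The coupler's rim measures (0.432, 0.0866), with its top at 40 mm. I'll descend to it and grip.

Call:
play_rows:
  targets:
    - {"dp": [-0.1,-0.3,2],"rot": [0,0,0]}
    - {"dp": [0,-0.2,4],"rot": [0,0,0]}
    - {"dp": [0,0,4],"rot": [0,0,0]}
    - {"dp": [0,0,4],"rot": [0,0,0]}
    - {"dp": [0,0,3.5],"rot": [0,0,0]}
    - {"dp": [0,0,2.5],"rot": [0,0,0]}
    - {"dp": [0,0,1.5],"rot": [0,0,0]}
    - {"dp": [0,0,0.8],"rot": [0,0,0]}
  fingers: 0.75
  force: 25

```text
clock: 3.5
position: [0.4299, 0.0891, 0.0286]
tcp_rot: [0.206, 0.979, -0.0, -0.002]
ft_force: [-0.0, 0.4, -1.0]
opening: 0.75
grasp_force: 0.0
```

Call:
play_rows:
  targets:
    - {"dp": [0,0,0],"rot": [0,0,0]}
    - {"dp": [0,0,0],"rot": [0,0,0]}
    - {"dp": [0,0,0],"rot": [0,0,0]}
    - {"dp": [0,0,0],"rot": [0,0,0]}
    - {"dp": [0,0,0],"rot": [0,0,0]}
    - {"dp": [0,0,0],"rot": [0,0,0]}
  fingers: 0
  force: 25

```text
clock: 4.1
position: [0.4325, 0.0885, 0.0316]
tcp_rot: [0.206, 0.978, 0.001, 0.001]
ft_force: [-0.3, 0.4, 5.3]
opening: 0.344
grasp_force: 25.5
```

Call:
play_rows:
  targets:
    - {"dp": [0,0,-0.5],"rot": [0,0,0]}
    - {"dp": [0,0,-2],"rot": [0,0,0]}
    - {"dp": [0,0,-4],"rot": [0,0,0]}
    - {"dp": [0,0,-4],"rot": [0,0,0]}
    - {"dp": [0,0,-4],"rot": [0,0,0]}
    - {"dp": [0,0,-3],"rot": [0,0,0]}
    - {"dp": [0,0,-1],"rot": [0,0,0]}
    - {"dp": [0,0,0],"rot": [0,0,0]}

```text
clock: 4.9
position: [0.4319, 0.0882, 0.2163]
tcp_rot: [0.206, 0.978, 0.0, 0.001]
ft_force: [0.7, 0.7, -0.9]
opening: 0.347
grasp_force: 25.0
```

```bash
python3 - <<'E'
from h import *
for k in range(4):
    s=bot.get_obs();print(s['position'].round(4),s['ft_force'].round(2),s['tcp_rot'].round(4)); eyes.read_camera('top')
E
python3 look.py w1; python3 - <<'E'
from h import *
goal([.53,.11,.19],63)
E
```

```text
[0.4319 0.0882 0.2163] [ 0.69  0.69 -0.88] [2.065e-01 9.785e-01 3.000e-04 1.300e-03]
[0.4311 0.0882 0.2144] [-0.12 -0.07 -0.46] [ 2.065e-01  9.785e-01 -2.000e-04 -5.000e-04]
[0.4305 0.0882 0.2132] [-0.41  0.46 -1.14] [ 2.064e-01  9.785e-01 -5.000e-04 -1.700e-03]
[0.4302 0.0881 0.2127] [-0.13 -0.13 -0.6 ] [ 2.065e-01  9.785e-01 -6.000e-04 -2.300e-03]
[0.4302 0.0882 0.2126]
[[ 0.4043 -0.8827 -0.2394  0.3691]
 [ 0.9146  0.3896  0.1079  0.1147]
 [-0.0019 -0.2626  0.9649  0.3339]]
conduit_coupler 0.61 [320.8 291.7] [0.4998 0.0541 0.    ] [[0.3691, 0.1147, 0.3339], [0.3629, -0.1682, -0.9275]]
stub_seat 0.59 [610.6 306.7] [0.559 0.261 0.1  ] [[0.3691, 0.1147, 0.3339], [0.7435, 0.5728, -0.9159]]
tin_a 0.97 [628.3 234.9] [0.5669 0.353  0.005 ] [[0.3691, 0.1147, 0.3339], [0.5836, 0.7029, -0.9702]]
tin_a 0.79 [609.2 303.4] [0.6317 0.3196 0.005 ] [[0.3691, 0.1147, 0.3339], [0.7331, 0.5722, -0.9184]]
mask 0.95 [321.1, 324.8] [[0.4156, 0.0743, 0.1835], [0.4322, 0.0869, 0.2112], [0.4439, 0.1018, 0.2221]]
top circle ((430.5564270019531, 86.85830688476562), 15.659533500671387) 0.22086328100304492
pos [0.4312 0.0883 0.2147] closing line deg 66.18 tool z [-0.0012 -0.     -1.    ] shift cm [-8.16  5.98  2.46]
rot z 0.53
```

View pics/w1.png

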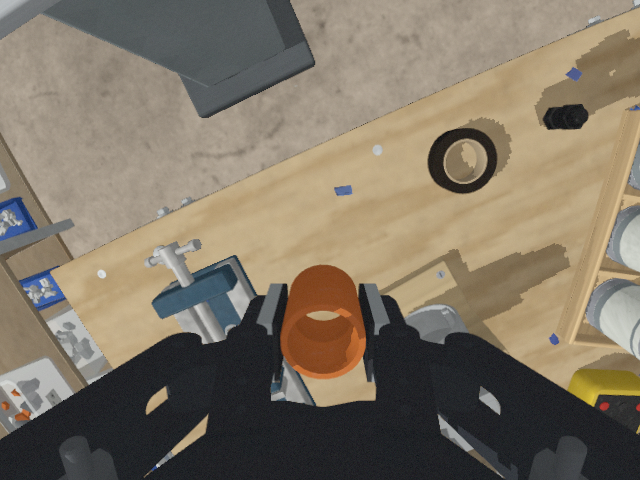

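The coupler is held upright at (322,320), and the stub is hidden behind the right finger. I'll move past the stub to get a clear wrist view of it.

Call:
play_rows:
  targets:
    - {"dp": [-1.5,0.7,-1],"rot": [0,0,0]}
    - {"dp": [-3.5,1.7,-1],"rot": [0,0,0]}
    - {"dp": [-4,1.9,-1],"rot": [0,0,0]}
    - {"dp": [-4,1.9,-1],"rot": [0,0,0]}
    - {"dp": [-3.5,1.7,-0.5],"rot": [0,0,0]}
    - {"dp": [-1.5,0.8,0],"rot": [0,0,0]}
    - {"dp": [0,0,0],"rot": [0,0,0]}
    - {"dp": [0,0,0],"rot": [0,0,0]}

```text
clock: 6.2
position: [0.6308, 0.0951, 0.2594]
tcp_rot: [0.206, 0.978, -0.0, -0.001]
ft_force: [-0.6, 0.2, -0.7]
opening: 0.342
grasp_force: 25.0
```

Call:
play_rows:
  targets:
    - {"dp": [0,0,0],"rot": [0,0,0]}
    - {"dp": [0,0,0],"rot": [0,0,0]}
    - {"dp": [0,0,0],"rot": [0,0,0]}

```text
clock: 6.5
position: [0.6305, 0.0952, 0.261]
tcp_rot: [0.206, 0.978, 0.0, 0.0]
ft_force: [0.0, -0.3, -0.2]
opening: 0.347
grasp_force: 25.0
```

```bash
cat > stub.py <<'E'
from h import *
import sys
np.set_printoptions(precision=4,suppress=True)
for c in sys.argv[2:]:
    print(bot.get_obs()['position']);i=eyes.camera_info(c);p,d=eyes.read_camera(c);cv2.imwrite(f'pics/{sys.argv[1]}{c}.png',p[:,:,::-1])
    for t,z in [('stub_seat',.1),('stub_top',.122)]:
        for r in eyes.pinpoint(c,t)[:2]: print(c,t,round(r['conf'],2),np.round(r['centre'],1),atz(i,r['centre'],z))
    for m in eyes.masks_of(c,'conduit_coupler')[:1]:
        P=cloud(i,d,m['pixels']);print('coupler',round(m['conf'],2),np.round(m['centre'],1),np.percentile(P,[2,50,98],axis=0).round(4).tolist())
    P=cloud(i,d,np.ones((480,640),bool));P=P[(abs(P[:,0]-.56)<.03)&(abs(P[:,1]-.133)<.03)]
    for lo,hi in [(.092,.104),(.118,.126)]:
        Q=P[(P[:,2]>lo)&(P[:,2]<hi)]
        if len(Q)>5: (x,r)=cv2.minEnclosingCircle(Q[:,:2].astype(np.float32)*1000);print('depth',lo,len(Q),Q.mean(0),np.round(x,1),round(r,1),np.percentile(Q,[2,98],axis=0).tolist())
E
python3 stub.py s1 wrist top side
```

```text
[0.6305 0.0952 0.261 ]
wrist stub_seat 0.87 [329.9 122.4] [0.5604 0.1314 0.1   ]
wrist stub_seat 0.21 [324.1 132.9] [0.5656 0.1244 0.1   ]
wrist stub_top 0.57 [331.6 119.6] [0.5598 0.1324 0.122 ]
coupler 0.56 [319.5 328.1] [[0.616, 0.0815, 0.2324], [0.6326, 0.0942, 0.2594], [0.644, 0.1089, 0.2704]]
depth 0.092 680 [0.5602 0.1313 0.1002] [559.8 131.7] 12.7 [[0.5482715709557786, 0.12024373489438152, 0.09855785729968064], [0.571339980063543, 0.14305484575697508, 0.10197328204898196]]
depth 0.118 204 [0.5597 0.1317 0.1217] [559.9 131.4] 9.4 [[0.5509215250480911, 0.12259640124541764, 0.1193594383019701], [0.5688287165559025, 0.14020815908539824, 0.12330196909119297]]
[0.631  0.0952 0.2607]
top stub_seat 0.76 [376.4 234.7] [0.5529 0.1379 0.1   ]
top stub_top 0.78 [377.3 231. ] [0.5563 0.1388 0.122 ]
depth 0.092 84 [0.557  0.1355 0.0991] [557.8 134.6] 12.2 [[0.546634054798235, 0.12402810933422866, 0.09526162087979788], [0.5671431969973437, 0.14633030234726993, 0.1033542567486774]]
depth 0.118 25 [0.5585 0.1334 0.1207] [558.3 133.7] 9.5 [[0.5504028578509609, 0.1254925973968893, 0.11874580161557524], [0.5666211215111627, 0.14209374232372654, 0.12321442408526737]]
[0.6312 0.0951 0.2603]
side stub_seat 0.91 [309.9 211.1] [0.5607 0.1295 0.1   ]
side stub_seat 0.26 [224.3 380.7] [0.633  0.5515 0.1   ]
side stub_top 0.6 [312.  197.6] [0.5579 0.1232 0.122 ]
coupler 0.53 [274.1 116.6] [[0.6159, 0.0821, 0.23], [0.6229, 0.1059, 0.2499], [0.6426, 0.1126, 0.2701]]
depth 0.092 110 [0.5593 0.1404 0.0981] [559.6 135. ] 12.6 [[0.5485043850640878, 0.13162313217324437, 0.09274352686221346], [0.5705180143960822, 0.1464797766331536, 0.10368769148437713]]
depth 0.118 59 [0.5598 0.1339 0.1206] [560.7 134.5] 12.1 [[0.5508250315981718, 0.12453967535060538, 0.11824637491652161], [0.5686536727619157, 0.14331794793464944, 0.12256595206005964]]
```

View pics/s1wrist.png

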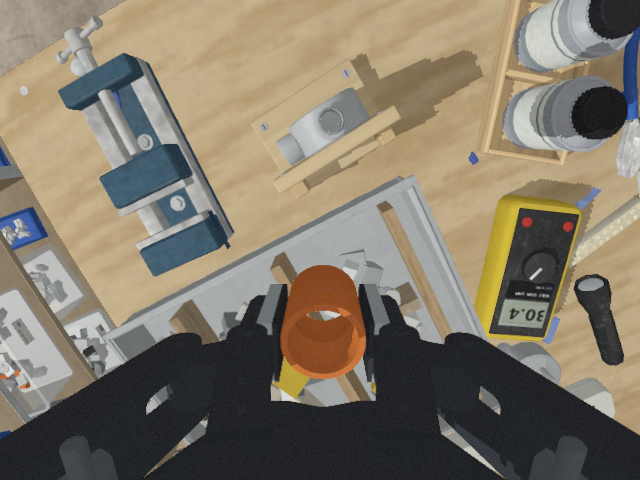

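The stub tip shows clearly at (332,121), measured at about (0.560, 0.1325) in the arm's frame. I'll hover the coupler just above it.

Call:
play_rows:
  targets:
    - {"dp": [1,0.1,0],"rot": [0,0,0]}
    - {"dp": [2.2,0.1,0.5],"rot": [0,0,0]}
    - {"dp": [2.4,0.2,1.5],"rot": [0,0,0]}
    - {"dp": [1.6,0.2,2],"rot": [0,0,0]}
    - {"dp": [0.8,0,2],"rot": [0,0,0]}
    - {"dp": [0,0,1.8],"rot": [0,0,0]}
    - {"dp": [0,0,1.2],"rot": [0,0,0]}
    - {"dp": [0,0,0.6],"rot": [0,0,0]}

```text
clock: 7.9
position: [0.5596, 0.1331, 0.163]
tcp_rot: [0.206, 0.978, -0.0, -0.001]
ft_force: [0.4, -1.0, -0.4]
opening: 0.343
grasp_force: 25.0
```

Call:
play_rows:
  targets:
    - {"dp": [0,0,0],"rot": [0,0,0]}
    - {"dp": [0,0,0],"rot": [0,0,0]}
    - {"dp": [0,0,0],"rot": [0,0,0]}
    - {"dp": [0,0,0],"rot": [0,0,0]}
    - {"dp": [0,0,0],"rot": [0,0,0]}

```text
clock: 8.4
position: [0.5608, 0.1329, 0.165]
tcp_rot: [0.206, 0.978, 0.0, 0.001]
ft_force: [-0.9, -0.0, -0.0]
opening: 0.348
grasp_force: 25.0
```

```bash
python3 stub.py s2 top side; python3 - <<'E'
from h import *
goal([.56,.1327,.165])
a=cv2.imread('pics/s2side.png')[150:240,250:370];b=cv2.imread('pics/s2top.png')[190:280,320:440]
cv2.imwrite('pics/s2.png',np.vstack([cv2.resize(a,None,fx=3.3,fy=3.3,interpolation=2),cv2.resize(b,None,fx=3.3,fy=3.3,interpolation=2)]))
E
```

```text
[0.5608 0.1329 0.165 ]
top stub_seat 0.82 [380.5 232.9] [0.5566 0.1297 0.1   ]
top stub_top 0.73 [377.8 230.3] [0.5576 0.1379 0.122 ]
depth 0.092 15 [0.5551 0.1443 0.0984] [555.2 144. ] 6.5 [[0.5493535013531052, 0.14228934954771708, 0.09392252819307204], [0.5611059700861114, 0.14657950754624466, 0.1017234938907028]]
[0.5605 0.133  0.1644]
side stub_seat 0.84 [311.  210.7] [0.559  0.1278 0.1   ]
side stub_seat 0.54 [297.9 339. ] [0.5585 0.4733 0.1   ]
side stub_top 0.92 [312.4 199.4] [0.5569 0.1302 0.122 ]
side stub_top 0.37 [254.1 321.8] [0.6097 0.4726 0.122 ]
coupler 0.63 [313.9 185.6] [[0.5463, 0.1203, 0.1341], [0.5526, 0.1438, 0.1533], [0.5695, 0.1509, 0.1735]]
depth 0.092 108 [0.5595 0.1406 0.0982] [559.8 134.3] 13.1 [[0.5484993123583133, 0.13141732805256917, 0.09253325021459813], [0.5716780534719065, 0.14618418244166045, 0.10341376485382708]]
depth 0.118 57 [0.5595 0.1339 0.1206] [560.9 132.8] 11.4 [[0.5508237347075198, 0.12306809133141874, 0.11841304362617962], [0.5686797197834481, 0.14260517507186415, 0.12341753993232825]]
pos [0.5605 0.133  0.1643] closing line deg 66.18 tool z [-1.e-04  1.e-04 -1.e+00] shift cm [ 0.03 -0.04 -0.07]
```

View pics/s2.png

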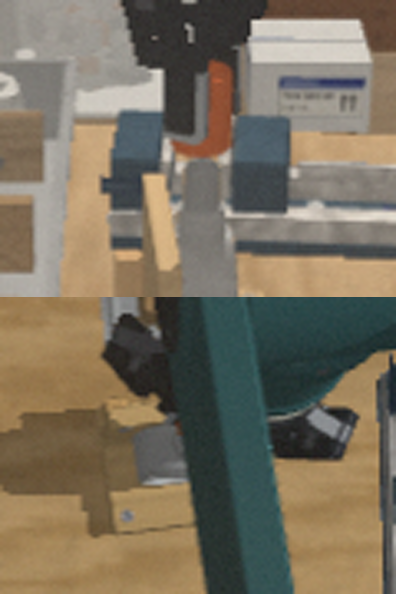

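In the side view the coupler's lower rim (crop 172–233) is centred over the stub (183–222). I'll lower it slowly and watch the force.

Call:
play_rows:
  targets:
    - {"dp": [0,-0.07,0.4],"rot": [0,0,0]}
    - {"dp": [0,0,0.4],"rot": [0,0,0]}
    - {"dp": [0,0,0.3],"rot": [0,0,0]}
    - {"dp": [0,0,0.2],"rot": [0,0,0]}
    - {"dp": [0,0,0.2],"rot": [0,0,0]}
    - {"dp": [0,0,0],"rot": [0,0,0]}
    - {"dp": [0,0,0],"rot": [0,0,0]}

```text
clock: 9.5
position: [0.5602, 0.1323, 0.1494]
tcp_rot: [0.206, 0.978, 0.0, 0.0]
ft_force: [0.4, -0.5, 0.5]
opening: 0.346
grasp_force: 25.0
```

No contact force with the coupler's underside below the stub tip, so it has gone on. I'll continue down.

Call:
play_rows:
  targets:
    - {"dp": [0,0,0.3],"rot": [0,0,0]}
    - {"dp": [0,0,0.4],"rot": [0,0,0]}
    - {"dp": [0,0,0.4],"rot": [0,0,0]}
    - {"dp": [0,0,0.3],"rot": [0,0,0]}
    - {"dp": [0,0,0.1],"rot": [0,0,0]}
    - {"dp": [0,0,0],"rot": [0,0,0]}
    - {"dp": [0,0,0],"rot": [0,0,0]}

```text
clock: 10.2
position: [0.5603, 0.1323, 0.1344]
tcp_rot: [0.206, 0.978, 0.0, 0.0]
ft_force: [0.2, -0.0, 0.6]
opening: 0.346
grasp_force: 25.0
```

Call:
play_rows:
  targets:
    - {"dp": [0,0,0.1],"rot": [0,0,0]}
    - {"dp": [0,0,0.1],"rot": [0,0,0]}
    - {"dp": [0,0,0.1],"rot": [0,0,0]}
    - {"dp": [0,0,0],"rot": [0,0,0]}

```text
clock: 10.6
position: [0.5602, 0.1323, 0.1314]
tcp_rot: [0.206, 0.978, 0.0, 0.0]
ft_force: [0.8, -0.1, -0.3]
opening: 0.344
grasp_force: 25.0
```

Call:
play_rows:
  targets:
    - {"dp": [0,0,0.1],"rot": [0,0,0]}
    - {"dp": [0,0,0.1],"rot": [0,0,0]}
    - {"dp": [0,0,0],"rot": [0,0,0]}

```text
clock: 10.9
position: [0.5604, 0.1323, 0.1312]
tcp_rot: [0.206, 0.978, 0.0, 0.001]
ft_force: [-1.8, -1.7, 6.6]
opening: 0.347
grasp_force: 25.7
```

Call:
play_rows:
  targets:
    - {"dp": [0,0,0.1],"rot": [0,0,0]}
    - {"dp": [0,0,0.1],"rot": [0,0,0]}
    - {"dp": [0,0,0],"rot": [0,0,0]}

```text
clock: 11.2
position: [0.5606, 0.1323, 0.1311]
tcp_rot: [0.206, 0.978, 0.0, 0.001]
ft_force: [-5.4, -0.7, 13.3]
opening: 0.351
grasp_force: 26.3
```

The rim stops it: TCP z stays at 0.131 and the push builds to 13 N, so it is home. I'll relieve the push, let go and rise.

Call:
play_rows:
  targets:
    - {"dp": [0,0,-0.2],"rot": [0,0,0]}
    - {"dp": [0,0,0],"rot": [0,0,0]}

```text
clock: 11.4
position: [0.5606, 0.1324, 0.1312]
tcp_rot: [0.206, 0.978, 0.0, 0.001]
ft_force: [-1.8, -0.8, 8.1]
opening: 0.347
grasp_force: 25.8
```

Call:
play_rows:
  targets:
    - {"dp": [0,0,0],"rot": [0,0,0]}
    - {"dp": [0,0,0],"rot": [0,0,0]}
    - {"dp": [0,0,0],"rot": [0,0,0]}
    - {"dp": [0,0,-0.5],"rot": [0,0,0]}
    - {"dp": [0,0,-1.5],"rot": [0,0,0]}
    - {"dp": [0,0,-3],"rot": [0,0,0]}
    - {"dp": [0,0,-4],"rot": [0,0,0]}
    - {"dp": [0,0,-3],"rot": [0,0,0]}
  fingers: 0.6

```text
clock: 12.2
position: [0.5607, 0.1324, 0.2533]
tcp_rot: [0.206, 0.978, 0.001, 0.002]
ft_force: [0.1, 0.3, 0.9]
opening: 0.599
grasp_force: 0.0
```

```bash
python3 - <<'E'
from h import *
from h import eyes
np.set_printoptions(precision=4,suppress=True)
for c in ['side']:
    i=eyes.camera_info(c);p,d=eyes.read_camera(c);cv2.imwrite('pics/s3.png',cv2.resize(p[150:270,240:400,::-1],None,fx=4,fy=4))
    for m in eyes.masks_of(c,'conduit_coupler')[:1]:
        P=cloud(i,d,m['pixels']);print(m['conf'],np.percentile(P,[2,50,98],axis=0))
c='top';i=eyes.camera_info(c);p,d=eyes.read_camera(c)
T=[]
for m in eyes.masks_of('side','tin_a')[:3]: pass
S={}
for c in ['side','top']:
    i=eyes.camera_info(c);S[c]=sorted([(atz(i,r['centre'],.005)[0],ray(i,r['centre'])) for r in eyes.pinpoint(c,'tin_a')[:3]],key=lambda a:a[0])
for a,b in zip(S['side'],S['top']): print('tin',*tri([a[1],b[1]]))
goal([.5654,.355,.2])
E
```

```text
0.82 [[0.5469 0.1181 0.1011]
 [0.5609 0.1435 0.1259]
 [0.5754 0.1486 0.1403]]
tin [0.4992 0.3868 0.0028] [np.float64(0.0031434387688685124), np.float64(0.0031434387688685046)]
tin [0.5655 0.3548 0.0039] [np.float64(0.000947116570668569), np.float64(0.0009471165706685095)]
tin [0.624  0.3264 0.0155] [np.float64(0.0031083832573049826), np.float64(0.0031083832573047987)]
pos [0.5597 0.1322 0.2483] closing line deg 66.17 tool z [-0.002  -0.0002 -1.    ] shift cm [ 8.47 20.62  4.82]
```

View pics/s3.png

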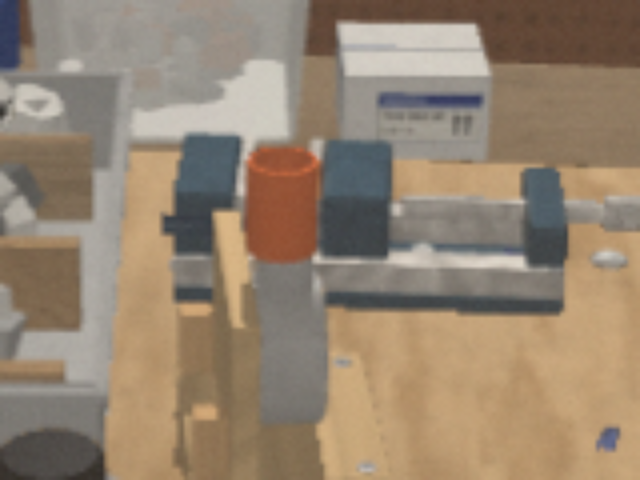

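The coupler sits home on the spout, its underside at 101 mm and its top at 140 mm. Next are the tins.

Call:
play_rows:
  targets:
    - {"dp": [0.6,1.6,0],"rot": [0,0,0]}
    - {"dp": [1.4,3.5,0],"rot": [0,0,0]}
    - {"dp": [1.6,4,0],"rot": [0,0,0]}
    - {"dp": [1.6,4,0],"rot": [0,0,0]}
    - {"dp": [1.6,3.8,0],"rot": [0,0,0]}
    - {"dp": [1.2,2.7,0],"rot": [0,0,0]}
    - {"dp": [0.5,1,0],"rot": [0,0,0]}
    - {"dp": [0,0,0],"rot": [0,0,0]}
  fingers: 1

```text
clock: 13.3
position: [0.5646, 0.3571, 0.2474]
tcp_rot: [0.205, 0.979, -0.001, -0.001]
ft_force: [-0.7, 0.6, 0.7]
opening: 1.003
grasp_force: 0.0
```

Call:
play_rows:
  targets:
    - {"dp": [0,0,0],"rot": [0,0,0]}
    - {"dp": [0,0,0],"rot": [0,0,0]}
    - {"dp": [0,0,0],"rot": [0,0,0]}

```text
clock: 13.6
position: [0.566, 0.3537, 0.2497]
tcp_rot: [0.207, 0.978, 0.0, 0.0]
ft_force: [-0.4, 0.2, 0.4]
opening: 1.0
grasp_force: 0.0
```

```bash
python3 - <<'E'
from h import *
np.set_printoptions(precision=4,suppress=True)
c='wrist';print(bot.get_obs()['position']);i=eyes.camera_info(c);p,d=eyes.read_camera(c);cv2.imwrite('pics/t1.png',p[:,:,::-1])
C=[]
for m in eyes.masks_of(c,'tin_a')[:3]:
    P=cloud(i,d,m['pixels']);Q=P[(P[:,2]>.105)&(P[:,2]<.12)]
    if len(Q)<30: continue
    x,r=cv2.minEnclosingCircle(Q[:,:2].astype(np.float32)*1000);C.append(x)
    print(round(m['conf'],2),len(Q),np.round(m['centre']),'cap',np.round(x,1),round(r,1),Q.mean(0))
for r in eyes.pinpoint(c,'tin_a')[:3]: print(round(r['conf'],2),atz(i,r['centre'],.005))
C=np.array(sorted(C,key=lambda a:a[0]))
if len(C)>1:
    v=C[-1]-C[0];a=np.degrees(np.arctan2(v[1],v[0]))+90;print('closing target',a);goal([.5655,.355,.078],a)
E
```

```text
[0.566  0.3537 0.2497]
0.85 2004 [324. 223.] cap [567.3 354.8] 19.5 [0.5662 0.3551 0.1111]
0.77 2378 [331. 134.] cap [502.4 388.2] 19.4 [0.5021 0.3883 0.1112]
0.72 1672 [318. 303.] cap [632.4 321.4] 19.4 [0.6308 0.3221 0.111 ]
0.98 [0.5041 0.3885 0.005 ]
0.88 [0.633  0.3169 0.005 ]
0.83 [0.5679 0.3566 0.005 ]
closing target 62.77870361067248
pos [0.5659 0.3542 0.2497] closing line deg 66.1 tool z [ 0.0005  0.0003 -1.    ] shift cm [ 0.08  0.05 17.17]
rot z 0.553
```

View pics/t1.png

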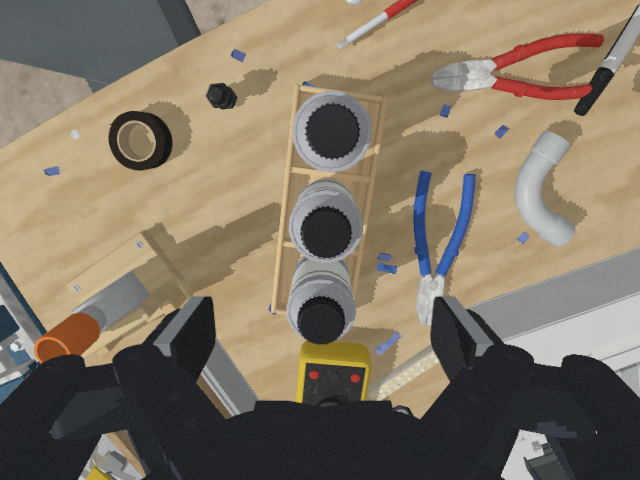

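The tins are in a row at (332,132), (325,230) and (321,315). Their caps are at (0.502,0.388), (0.567,0.355) and (0.632,0.3215), tops at 111 mm. I'll start with the middle tin.

Call:
play_rows:
  targets:
    - {"dp": [0,0.2,1.5],"rot": [0,0,0.55]}
    - {"dp": [0,0,3],"rot": [0,0,0]}
    - {"dp": [0,0,3.5],"rot": [0,0,0]}
    - {"dp": [0,0,3.5],"rot": [0,0,0]}
    - {"dp": [0,0,3],"rot": [0,0,0]}
    - {"dp": [0,0,1.7],"rot": [0,0,0]}
    - {"dp": [0,0,0.8],"rot": [0,0,0]}
    - {"dp": [0,0,0.2],"rot": [0,0,0]}

```text
clock: 14.55
position: [0.5661, 0.3565, 0.0764]
tcp_rot: [0.235, 0.972, -0.001, -0.001]
ft_force: [0.1, 0.6, 1.0]
opening: 1.001
grasp_force: 0.0
```

Call:
play_rows:
  targets:
    - {"dp": [0,0,0],"rot": [0,0,0]}
    - {"dp": [0,0,0],"rot": [0,0,0]}
    - {"dp": [0,0,0],"rot": [0,0,0]}
    - {"dp": [0,0,0],"rot": [0,0,0]}
    - {"dp": [0,0,0],"rot": [0,0,0]}
    - {"dp": [0,0,0],"rot": [0,0,0]}
  fingers: 0.4
  force: 30

```text
clock: 15.15
position: [0.5675, 0.3573, 0.0797]
tcp_rot: [0.235, 0.972, 0.001, 0.002]
ft_force: [0.8, -1.2, 5.4]
opening: 0.683
grasp_force: 32.7
```

Call:
play_rows:
  targets:
    - {"dp": [0,0,-0.3],"rot": [0,0,0]}
    - {"dp": [0,0,-0.8],"rot": [0,0,0]}
    - {"dp": [0,0,-1],"rot": [0,0,0]}
    - {"dp": [0,0,-1],"rot": [0,0,0]}
    - {"dp": [0,0,-1],"rot": [0,0,0]}
    - {"dp": [0,0,-0.6],"rot": [0,0,0]}
    - {"dp": [0,0,-0.3],"rot": [0,0,0]}
    - {"dp": [0,0,0],"rot": [0,0,0]}

```text
clock: 15.95
position: [0.5667, 0.3571, 0.1281]
tcp_rot: [0.235, 0.972, 0.0, 0.0]
ft_force: [0.3, -0.2, -2.5]
opening: 0.679
grasp_force: 32.3
```

```bash
cat > weigh.py <<'E'
from h import *
F=[]
for k in range(12):
    s=bot.get_obs();F.append(np.r_[s['ft_force'],s['effort'][1:3]]);eyes.read_camera('top')
F=np.array(F);print('mean',F.mean(0).round(2),'sd',F.std(0).round(2),s['position'].round(4),s['opening'],s['clock'])
E
python3 weigh.py
```

```text
mean [  0.16   0.18  -1.41 -48.37 -30.95] sd [0.41 0.52 0.59 0.2  0.15] [0.5664 0.3569 0.1272] 0.6804940152867331 16.5
```

About 1.5 N, so this isn't the fullest. I'll set it back gently.

Call:
play_rows:
  targets:
    - {"dp": [0,0,0.6],"rot": [0,0,0]}
    - {"dp": [0,0,1.2],"rot": [0,0,0]}
    - {"dp": [0,0,1.2],"rot": [0,0,0]}
    - {"dp": [0,0,0.8],"rot": [0,0,0]}
    - {"dp": [0,0,0.5],"rot": [0,0,0]}
    - {"dp": [0,0,0.3],"rot": [0,0,0]}
    - {"dp": [0,0,0.2],"rot": [0,0,0]}
    - {"dp": [0,0,0],"rot": [0,0,0]}

```text
clock: 17.35
position: [0.5668, 0.3571, 0.08]
tcp_rot: [0.234, 0.972, 0.001, 0.001]
ft_force: [0.2, 0.3, -1.3]
opening: 0.679
grasp_force: 32.3
```

Call:
play_rows:
  targets:
    - {"dp": [0,0,0.1],"rot": [0,0,0]}
    - {"dp": [0,0,0.1],"rot": [0,0,0]}
    - {"dp": [0,0,0],"rot": [0,0,0]}

```text
clock: 17.65
position: [0.5671, 0.3572, 0.0797]
tcp_rot: [0.234, 0.972, 0.001, 0.001]
ft_force: [-2.1, -1.5, 5.7]
opening: 0.682
grasp_force: 32.8
```

Call:
play_rows:
  targets:
    - {"dp": [0,0,0],"rot": [0,0,0]}
    - {"dp": [0,0,0],"rot": [0,0,0]}
    - {"dp": [0,0,0],"rot": [0,0,0]}
    - {"dp": [0,0,-1],"rot": [0,0,0]}
    - {"dp": [0,0,-3],"rot": [0,0,0]}
    - {"dp": [0,0,-3.5],"rot": [0,0,0]}
    - {"dp": [0,0,-2],"rot": [0,0,0]}
    - {"dp": [0,0,0],"rot": [0,0,0]}
  fingers: 1

```text
clock: 18.45
position: [0.5685, 0.3581, 0.1783]
tcp_rot: [0.234, 0.972, 0.003, 0.004]
ft_force: [-0.7, 0.1, 0.7]
opening: 1.001
grasp_force: 0.0
```

```bash
python3 -c "
from h import *
goal([.5022,.3902,.0785],62.8)
goal([.6320,.3232,.0785],62.8)"
```

```text
pos [0.5685 0.3581 0.1783] closing line deg 62.88 tool z [ 0.009   0.0047 -0.9999] shift cm [ 7.42 -0.24  9.93]
rot z 0.014
pos [0.5685 0.3581 0.1783] closing line deg 62.88 tool z [ 0.009   0.0047 -0.9999] shift cm [-7.18 -0.29 10.02]
rot z 0.014
```

Call:
play_rows:
  targets:
    - {"dp": [-1.5,0,0],"rot": [0,0,0]}
    - {"dp": [-2.5,0,0],"rot": [0,0,0]}
    - {"dp": [-2.2,0,0],"rot": [0,0,0]}
    - {"dp": [-1.1,0,0],"rot": [0,0,0]}
    - {"dp": [0,0,0],"rot": [0,0,0]}
    - {"dp": [0,0,0],"rot": [0,0,0]}
    - {"dp": [0,0,1],"rot": [0,0,0]}
    - {"dp": [0,0,2],"rot": [0,0,0]}

```text
clock: 19.25
position: [0.6317, 0.3249, 0.1442]
tcp_rot: [0.234, 0.972, 0.002, 0.002]
ft_force: [1.6, 0.4, 0.5]
opening: 1.0
grasp_force: 0.0
```

Call:
play_rows:
  targets:
    - {"dp": [0,0,2.2],"rot": [0,0,0]}
    - {"dp": [0,0,2],"rot": [0,0,0]}
    - {"dp": [0,0,1.3],"rot": [0,0,0]}
    - {"dp": [0,0,0.6],"rot": [0,0,0]}
    - {"dp": [0,0,0.3],"rot": [0,0,0]}
    - {"dp": [0,0,0],"rot": [0,0,0]}

```text
clock: 19.85
position: [0.6315, 0.3239, 0.0788]
tcp_rot: [0.234, 0.972, 0.0, 0.0]
ft_force: [-0.7, 0.1, 0.8]
opening: 0.996
grasp_force: 0.0
```

Call:
play_rows:
  targets:
    - {"dp": [0,0,0],"rot": [0,0,0]}
    - {"dp": [0,0,0],"rot": [0,0,0]}
    - {"dp": [0,0,0],"rot": [0,0,0]}
    - {"dp": [0,0,0],"rot": [0,0,0]}
    - {"dp": [0,0,0],"rot": [0,0,0]}
    - {"dp": [0,0,0],"rot": [0,0,0]}
  fingers: 0.4
  force: 30

```text
clock: 20.45
position: [0.632, 0.3236, 0.0801]
tcp_rot: [0.235, 0.972, 0.0, 0.001]
ft_force: [-2.5, -2.4, 5.2]
opening: 0.679
grasp_force: 33.2
```

Call:
play_rows:
  targets:
    - {"dp": [0,0,-0.3],"rot": [0,0,0]}
    - {"dp": [0,0,-0.8],"rot": [0,0,0]}
    - {"dp": [0,0,-1],"rot": [0,0,0]}
    - {"dp": [0,0,-1],"rot": [0,0,0]}
    - {"dp": [0,0,-1],"rot": [0,0,0]}
    - {"dp": [0,0,-0.6],"rot": [0,0,0]}
    - {"dp": [0,0,-0.3],"rot": [0,0,0]}
    - {"dp": [0,0,0],"rot": [0,0,0]}

```text
clock: 21.25
position: [0.6317, 0.3238, 0.1292]
tcp_rot: [0.234, 0.972, 0.0, 0.001]
ft_force: [-0.1, -0.8, -3.1]
opening: 0.675
grasp_force: 33.0
```

```bash
python3 weigh.py
```

```text
mean [  0.08  -0.19  -3.82 -54.22 -32.68] sd [0.35 0.48 0.42 0.24 0.17] [0.6314 0.3236 0.1282] 0.6737657704452983 21.8
```

3.8 N, probably the fullest. The third still has to be hefted, so this one goes back for now.

Call:
play_rows:
  targets:
    - {"dp": [0,0,0.6],"rot": [0,0,0]}
    - {"dp": [0,0,1.2],"rot": [0,0,0]}
    - {"dp": [0,0,1.2],"rot": [0,0,0]}
    - {"dp": [0,0,0.8],"rot": [0,0,0]}
    - {"dp": [0,0,0.5],"rot": [0,0,0]}
    - {"dp": [0,0,0.3],"rot": [0,0,0]}
    - {"dp": [0,0,0.2],"rot": [0,0,0]}
    - {"dp": [0,0,0],"rot": [0,0,0]}

```text
clock: 22.65
position: [0.6317, 0.3238, 0.0808]
tcp_rot: [0.234, 0.972, 0.0, 0.0]
ft_force: [0.0, 0.8, -4.3]
opening: 0.671
grasp_force: 33.0
```

Call:
play_rows:
  targets:
    - {"dp": [0,0,0.1],"rot": [0,0,0]}
    - {"dp": [0,0,0.1],"rot": [0,0,0]}
    - {"dp": [0,0,0],"rot": [0,0,0]}

```text
clock: 22.95
position: [0.632, 0.3238, 0.0801]
tcp_rot: [0.235, 0.972, 0.001, 0.001]
ft_force: [-0.5, -0.8, 1.6]
opening: 0.682
grasp_force: 33.4
```

Call:
play_rows:
  targets:
    - {"dp": [0,0,0],"rot": [0,0,0]}
    - {"dp": [0,0,0],"rot": [0,0,0]}
    - {"dp": [0,0,0],"rot": [0,0,0]}
    - {"dp": [0,0,-1],"rot": [0,0,0]}
    - {"dp": [0,0,-3],"rot": [0,0,0]}
    - {"dp": [0,0,-3.5],"rot": [0,0,0]}
    - {"dp": [0,0,-2],"rot": [0,0,0]}
    - {"dp": [1.6,0,0],"rot": [0,0,0]}
  fingers: 1

```text
clock: 23.75
position: [0.6201, 0.331, 0.1794]
tcp_rot: [0.236, 0.972, 0.003, 0.005]
ft_force: [1.1, 1.1, 0.8]
opening: 0.998
grasp_force: 0.0
```

Call:
play_rows:
  targets:
    - {"dp": [3,0,0],"rot": [0,0,0]}
    - {"dp": [3.5,0,0],"rot": [0,0,0]}
    - {"dp": [3.2,0,0],"rot": [0,0,0]}
    - {"dp": [2.2,0,0],"rot": [0,0,0]}
    - {"dp": [1.1,0,0],"rot": [0,0,0]}
    - {"dp": [0,0,0],"rot": [0,0,0]}
    - {"dp": [0,0,0],"rot": [0,0,0]}
    - {"dp": [0,0,1],"rot": [0,0,0]}

```text
clock: 24.55
position: [0.5035, 0.3901, 0.1648]
tcp_rot: [0.235, 0.972, 0.001, 0.002]
ft_force: [0.2, 1.0, 0.2]
opening: 0.999
grasp_force: 0.0
```

Call:
play_rows:
  targets:
    - {"dp": [0,0,2],"rot": [0,0,0]}
    - {"dp": [0,0,2.2],"rot": [0,0,0]}
    - {"dp": [0,0,2],"rot": [0,0,0]}
    - {"dp": [0,0,1.3],"rot": [0,0,0]}
    - {"dp": [0,0,0.6],"rot": [0,0,0]}
    - {"dp": [0,0,0.2],"rot": [0,0,0]}
    - {"dp": [0,0,0],"rot": [0,0,0]}

```text
clock: 25.25
position: [0.5021, 0.3903, 0.0808]
tcp_rot: [0.235, 0.972, 0.0, 0.0]
ft_force: [-0.3, -0.3, 0.4]
opening: 0.999
grasp_force: 0.0
```

Call:
play_rows:
  targets:
    - {"dp": [0,0,0],"rot": [0,0,0]}
    - {"dp": [0,0,0],"rot": [0,0,0]}
    - {"dp": [0,0,0],"rot": [0,0,0]}
    - {"dp": [0,0,0],"rot": [0,0,0]}
    - {"dp": [0,0,0],"rot": [0,0,0]}
    - {"dp": [0,0,0],"rot": [0,0,0]}
  fingers: 0.4
  force: 30

```text
clock: 25.85
position: [0.5021, 0.3905, 0.0818]
tcp_rot: [0.234, 0.972, 0.001, 0.001]
ft_force: [-0.9, -0.3, 5.5]
opening: 0.661
grasp_force: 32.7
```

Call:
play_rows:
  targets:
    - {"dp": [0,0,-0.3],"rot": [0,0,0]}
    - {"dp": [0,0,-0.8],"rot": [0,0,0]}
    - {"dp": [0,0,-1],"rot": [0,0,0]}
    - {"dp": [0,0,-1],"rot": [0,0,0]}
    - {"dp": [0,0,-1],"rot": [0,0,0]}
    - {"dp": [0,0,-0.6],"rot": [0,0,0]}
    - {"dp": [0,0,-0.3],"rot": [0,0,0]}
    - {"dp": [0,0,0],"rot": [0,0,0]}

```text
clock: 26.65
position: [0.5017, 0.3904, 0.1311]
tcp_rot: [0.235, 0.972, 0.001, 0.0]
ft_force: [0.2, -0.0, -1.0]
opening: 0.661
grasp_force: 32.3
```

```bash
python3 weigh.py
```

```text
mean [ 9.000e-02  2.000e-02 -1.550e+00 -4.544e+01 -3.107e+01] sd [0.38 0.47 0.4  0.19 0.15] [0.5014 0.3902 0.1302] 0.6596495986640175 27.2
```

1.55 N, so the far tin is the fullest. This one goes back, then I return for the far tin.

Call:
play_rows:
  targets:
    - {"dp": [0,0,0.6],"rot": [0,0,0]}
    - {"dp": [0,0,1.2],"rot": [0,0,0]}
    - {"dp": [0,0,1.2],"rot": [0,0,0]}
    - {"dp": [0,0,0.8],"rot": [0,0,0]}
    - {"dp": [0,0,0.5],"rot": [0,0,0]}
    - {"dp": [0,0,0.3],"rot": [0,0,0]}
    - {"dp": [0,0,0.2],"rot": [0,0,0]}
    - {"dp": [0,0,0],"rot": [0,0,0]}

```text
clock: 28.05
position: [0.5016, 0.3903, 0.0824]
tcp_rot: [0.235, 0.972, 0.0, 0.0]
ft_force: [-1.1, 0.2, -1.7]
opening: 0.659
grasp_force: 32.2
```

Call:
play_rows:
  targets:
    - {"dp": [0,0,0.1],"rot": [0,0,0]}
    - {"dp": [0,0,0.1],"rot": [0,0,0]}
    - {"dp": [0,0,0],"rot": [0,0,0]}

```text
clock: 28.35
position: [0.5019, 0.3904, 0.0818]
tcp_rot: [0.234, 0.972, 0.001, 0.001]
ft_force: [-1.1, -1.9, 4.5]
opening: 0.66
grasp_force: 32.6
```

Call:
play_rows:
  targets:
    - {"dp": [0,0,0],"rot": [0,0,0]}
    - {"dp": [0,0,0],"rot": [0,0,0]}
    - {"dp": [0,0,0],"rot": [0,0,0]}
    - {"dp": [0,0,-1],"rot": [0,0,0]}
    - {"dp": [0,0,-3],"rot": [0,0,0]}
    - {"dp": [0,0,-3.5],"rot": [0,0,0]}
    - {"dp": [0,0,-2],"rot": [0,0,0]}
    - {"dp": [-1.6,0,0],"rot": [0,0,0]}
  fingers: 1

```text
clock: 29.15
position: [0.5168, 0.385, 0.1814]
tcp_rot: [0.233, 0.972, 0.004, 0.003]
ft_force: [1.0, -0.5, -0.2]
opening: 0.998
grasp_force: 0.0
```

Call:
play_rows:
  targets:
    - {"dp": [-3,0,0],"rot": [0,0,0]}
    - {"dp": [-3.5,0,0],"rot": [0,0,0]}
    - {"dp": [-3.2,0,0],"rot": [0,0,0]}
    - {"dp": [-2.2,0,0],"rot": [0,0,0]}
    - {"dp": [-1.1,0,0],"rot": [0,0,0]}
    - {"dp": [0,0,0],"rot": [0,0,0]}
    - {"dp": [0,0,0],"rot": [0,0,0]}
    - {"dp": [0,0,1],"rot": [0,0,0]}

```text
clock: 29.95
position: [0.6314, 0.3248, 0.1671]
tcp_rot: [0.234, 0.972, 0.001, 0.001]
ft_force: [-0.1, 0.5, 1.4]
opening: 0.993
grasp_force: 0.0
```

Call:
play_rows:
  targets:
    - {"dp": [0,0,2],"rot": [0,0,0]}
    - {"dp": [0,0,2.2],"rot": [0,0,0]}
    - {"dp": [0,0,2],"rot": [0,0,0]}
    - {"dp": [0,0,1.3],"rot": [0,0,0]}
    - {"dp": [0,0,0.6],"rot": [0,0,0]}
    - {"dp": [0,0,0.4],"rot": [0,0,0]}
    - {"dp": [0,0,0],"rot": [0,0,0]}

```text
clock: 30.65
position: [0.6314, 0.3239, 0.0806]
tcp_rot: [0.234, 0.972, 0.0, 0.0]
ft_force: [-0.3, 0.7, -0.9]
opening: 1.0
grasp_force: 0.0
```

Call:
play_rows:
  targets:
    - {"dp": [0,0,0],"rot": [0,0,0]}
    - {"dp": [0,0,0],"rot": [0,0,0]}
    - {"dp": [0,0,0],"rot": [0,0,0]}
    - {"dp": [0,0,0],"rot": [0,0,0]}
    - {"dp": [0,0,0],"rot": [0,0,0]}
    - {"dp": [0,0,0],"rot": [0,0,0]}
  fingers: 0.4
  force: 30

```text
clock: 31.25
position: [0.632, 0.3236, 0.082]
tcp_rot: [0.235, 0.972, 0.001, 0.001]
ft_force: [-1.8, -1.6, 5.2]
opening: 0.676
grasp_force: 33.4
```

Call:
play_rows:
  targets:
    - {"dp": [0,0,-0.3],"rot": [0,0,0]}
    - {"dp": [0,0,-1],"rot": [0,0,0]}
    - {"dp": [0,0,-2],"rot": [0,0,0]}
    - {"dp": [0,0,-3],"rot": [0,0,0]}
    - {"dp": [0,0,-3],"rot": [0,0,0]}
    - {"dp": [0,0,-3],"rot": [0,0,0]}
    - {"dp": [0,0,-3],"rot": [0,0,0]}
    - {"dp": [0,0,-3],"rot": [0,0,0]}

```text
clock: 32.05
position: [0.6309, 0.3236, 0.2634]
tcp_rot: [0.234, 0.972, -0.001, -0.001]
ft_force: [-0.1, 0.5, -3.7]
opening: 0.672
grasp_force: 33.3
```

Call:
play_rows:
  targets:
    - {"dp": [0,0,-2],"rot": [0,0,0]}
    - {"dp": [0,0,-1],"rot": [0,0,0]}
    - {"dp": [0,0,-0.4],"rot": [0,0,0]}
    - {"dp": [0,0,0],"rot": [0,0,0]}
    - {"dp": [0,0,0],"rot": [0,0,0]}
    - {"dp": [0,0,0],"rot": [0,0,0]}
    - {"dp": [0,0,0],"rot": [0,0,0]}
    - {"dp": [0,0,0],"rot": [0,0,0]}

```text
clock: 32.85
position: [0.6313, 0.3236, 0.2966]
tcp_rot: [0.234, 0.972, -0.0, -0.0]
ft_force: [-0.0, 0.3, -4.3]
opening: 0.673
grasp_force: 33.3
```

```bash
python3 weigh.py; python3 - <<'E'
from h import *
p,d=eyes.read_camera('side');cv2.imwrite('pics/end.png',p[:,:,::-1])
i=eyes.camera_info('side')
for t in ['tin_a','conduit_coupler']:
    for m in eyes.masks_of('side',t)[:3]: print(t,round(m['conf'],2),np.percentile(cloud(i,d,m['pixels']),[2,98],axis=0).round(3).tolist())
E
```

```text
mean [  0.1   -0.17  -4.27 -53.53 -33.28] sd [0.36 0.5  0.34 0.07 0.05] [0.6314 0.3236 0.2974] 0.6752388306401691 33.4
tin_a 0.93 [[0.475, 0.376, 0.009], [0.53, 0.419, 0.112]]
tin_a 0.76 [[0.604, 0.32, 0.224], [0.655, 0.353, 0.327]]
conduit_coupler 0.76 [[0.547, -0.015, 0.059], [0.585, 0.149, 0.14]]
conduit_coupler 0.26 [[0.54, 0.347, 0.016], [0.593, 0.386, 0.112]]
```

View pics/end.png

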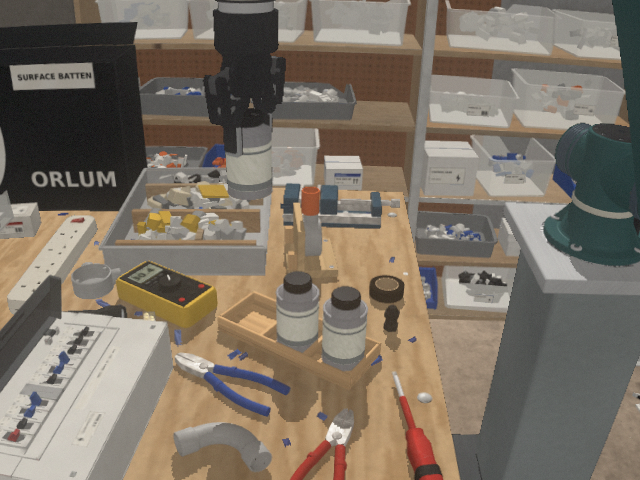

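The far tin is held upright at (249,160), about 22 cm up. The other two stand in the tray at (298,310) and (345,325), the coupler is home at (312,200), and the bystanders haven't moved.

```bash
python3 -c "
from station import order
print(order.job_done())"
```

```text
the job is handed in; nothing more can be done
None
```

The coupler is fully home on the spout and released, all three tins were hefted, and the fullest (about 0.4 kg, against about 0.15 kg for each of the others) is held upright and still about 22 cm above the bench; the other two are back upright in the tray, and the job was handed in at about 33 s.

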